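# Free the safety hook and open the soldering chamber

### The job

The clear door of the small soldering chamber stands a finger's width ajar, caught by its orange safety hook. Reach down through the gap behind the door, press the sprung hook down gently until it is below its keeper (it is brittle: never force it or the door), draw the door past the catch without flinging it, then swing it open to about a right angle and leave it standing there, disturbing nothing else.

Things in the scene. Friction and masses are not known exactly. Their poses are not given: they have to be found in the camera images.
- machine: Small white and grey bench-top soldering chamber, 260 deep x 320 wide x 190 mm high, with a clear acrylic top; fixed to the bench. Origin: centre of its underside. Its front face looks along its own -x; its y runs along the front, z up.
- door_hinge (a point): Point on the door's vertical hinge line, level with the top of the door and of the machine (190 mm above the bench). Axes are the machine's: +x into the machine, the shut door runs from here 240 mm along -y.
- door (a joint): Opening angle of the door (rad): 0 shut, about 0.2 when caught, stops at 1.9. A grey frame with a clear pane, 240 wide, 12 mm thick, upper edge level with the machine's top, lower edge 35 mm above the bench; its inner face passes through the hinge line. Its free end opens to the machine's -x. It swings easily and stays where it is left.
- hook_arm (a point): Point on the top of the ORANGE hook's level arm, mid-width, 19 mm from the door's inner face, 24 mm below the door's top edge. x runs square to the door, into the machine; y along the door to the hinge line, 180 mm off. The arm is 26 mm wide, 56 mm long; a barb 22 mm high rises from its inner 8 mm. The hook slides straight down (no tilt) on a spring: 2 N to start, 0.3 N more per mm.
- gap (a point): Middle, level with the machine's top, of the 38 mm gap between the caught door's inner face and the front of a level steel keeper bar 8 mm thick, behind which the barb is caught. Only the hook's arm is in the gap. Axes are the machine's. The keeper's height differs each time and is not measured: the barb is below the bar after 3 to 21 mm of pressing; 2.5 mm further the hook meets a hard ledge.
- door_face (a point): Point on the door's inner face at its top edge, above the hook, 180 mm from the hinge line; axes as hook_arm's. Hook and door break above 25 N; pressing slowly with 10 to 14 N surely seats the hook on its ledge. Keep it down until the door is drawn out to about 0.36 rad (some 25 mm here); the finger holding it down can push this face meanwhile. After that the hook may spring up.
- flux_jar: Closed jar with a black cap, 44 mm across, 55 mm high, standing loose on the machine's clear top. Origin: centre of its underside. Leave it alone.
- heat_sink: Aluminium finned block, 60 x 80 x 38 mm, loose on the machine's clear top. Origin: centre of its underside. Leave it alone.
- spool: Blue spool, 70 mm across, 60 mm high, loose on the bench. Origin: centre of its underside. Leave it alone.
- driver: Screwdriver with a green handle, about 200 mm long, lying loose on the bench. Origin: under its middle. Leave it alone.

How it is judged:
On the way:
1. the door is drawn past the catch of its hook (beyond 0.38 rad) (value of joint door above 0.38 rad), for 0.1 s.
At the end, for the whole second after the job is handed in: The door stands still, open between 1.2 and 1.89 rad (about a right angle), left alone (value of joint door between 1.2 and 1.89 rad and velocity of joint door between -0.05 and 0.05 rad/s); the robot touches nothing.
It fails at once if hook, door or machine pressed with more than 25 N (contact force between any of the fingers, the arm and anything else above 25 N).
It fails at once if the door flung (faster than 2.5 rad/s) (velocity of joint door above 2.5 rad/s).
It fails at once if a bystander moved by more than 30 mm (distance of any of flux_jar, heat_sink, spool, driver from where it was at the start of the episode above 0.03 m).
It also fails if it takes over 54 s, if anything falls off the work surface, if the arm or the gripper's body presses on something with over 40 N, if the wrist force passes 120 N, or if a joint passes its speed limit or range.

### The arm

A 6-joint arm with a two-finger parallel gripper is mounted at the origin on the work surface. World frame = base frame: x ahead of the robot, y to its left, z up, the work surface at z = 0. Lengths are in m, angles in rad, forces in N, time in s.
With the tool pointing down it reaches from about 0.35 to 0.975 m from the base axis. Payload 17.4 kg.
Tool frame: the origin (TCP) lies between the finger pads; the fingertips stand 8 mm ahead of it and the grasp point (between the pads) lies 11 mm behind it (ctrl.tip_extent is the distance from the TCP to the fingertips, in m); z points along the fingers, x is the direction in which the jaws open and shut, and the axes are right-handed (so a half turn about z gives the same grasp; the last joint's range is limited). The gripper opens to 85 mm and grips with 20 to 120 N. Pads are 22 mm wide; open, the fingers measure 114 mm over their backs; the gripper's body (76 mm by 85 mm) begins 54 mm behind the grasp point. The pads swing forward as they close: fully open they stand 13 mm farther back than shut.
Start: joints at [1.274, 0.116, 1.442, -0, 1.584, -0.038], TCP at [0.173, 0.653, 0.239] pointing down, gripper open.
Joint ranges: [-2.83, 2.83], [-0.83, 2.19], [0.07, 2.5], [-1.14, 4.28], [0.01, 3], [-2.97, 2.97]. Speed limits (rad/s): [1.89, 1.89, 2.22, 3.14, 3.14, 3.14].

### API

Orientations are given as [roll, pitch, yaw] about the fixed x, y, z axes, in that order (R = Rz(yaw) Ry(pitch) Rx(roll)).
In Python, from cell import ctrl gives the robot as it stands.
- The arm moves only by the shell command python3 -m inch 'ROWS' [OPENING] [FORCE]. ROWS is a JSON object of lists of equal length, an entry for each row: "linear": the shift along the tool's x, y, z in mm, a list of three; "roll": the turn about the tool's z in rad. A call has 1 to 10 rows; each row shifts and turns the commanded pose from where the row before left it, along the tool's axes as they then stand; what a row does not reach is not made up. A row lasts 1/10 s, in which the tool goes at most 50 mm and 8.59 degrees, less where a joint would pass 70% of its speed; a pose out of reach is approached as far as the arm can. A call is refused whole if a number of a shift passes 50 or a number of a turn 0.15, either way. A call with a gripper value outside its range is refused whole. OPENING is the opening, from -1 (shut) to 1 (fully open), set as the call begins (- or left out, the last holds). The fingers move at their own pace and stop on an object; FORCE is the grip in N (left out, the last holds). Time passes only in rows, so rows that do not move let the fingers close. It gives the time, the measured TCP pose, the force and the opening at its end, in the units of the state.
- ctrl.observe(): the state, without advancing time (a new reading comes with each control period).
- ctrl.read_camera(name): name is "scene" or "side" or "wrist"; returns (picture, depth): 400x640x3 uint8, red, green, blue; 400x640 float32, m along the optical axis (not along the pixel's ray), 0 where there is no reading.
- ctrl.camera_model(name): a dict with "K" (3x3 intrinsics, pixels), "pose" (4x4, takes a point from camera to world coordinates). Camera axes: x right, y down, z forward; pixel columns grow to the right and rows downward; lengths in m; the calibration is good to about 2 mm. A picture is of the moment at which its call begins: read the wrist's pose just before it. camera_model takes no time and is no camera call; for the wrist camera it gives the pose at the moment of the call.
- ctrl.sign_off(): hands the job in, once; it reports no verdict.
Trained networks look in the newest picture that a camera, given by its name, has taken for a name from the list of things; names that differ only in an ending like _2 or _b are one class to them, and where a whole thing is asked for, a point or a joint stands for the part that bears it (a point fixed in the world has none). Each returns a list of dicts, best first, with "p" (0 to 1); they miss things now and then, are a little off and sometimes report something else, mostly with a low value. They report only what shows in the picture. A call takes as long as a camera call.
- ctrl.cut_out(query, camera): "mask" (400x640 bool, what is visible of it) and "bbox" ([centre column, centre row, width, height] in pixels, round what is visible of it).
- ctrl.spot_point(query, camera): "uv" ([column, row] in pixels: a listed point, or the origin of a listed thing).
The state is a dict: "clock": time; "joint_pos": joint angles; "joint_velocities": joint speeds; "joint_torque": joint torques, N m; "tool_pos": TCP position; "tcp_rot": TCP orientation; "contact_force": force on the tool from outside, world axes, zero at the start; "moment": the same for the moment, N m; "opening": finger opening in m.
Only numpy, scipy, OpenCV 4.12 (cv2) and the standard library are available. Lean on these libraries where they do the work, as an engineer would, in place of code of your own. Each camera call takes 0.05 s, during which the arm holds its last target.

## Working session

There is one attempt and no reset: what is moved stays moved. The work goes in short steps, Python scripts to look and compute and a shell command to move; the robot and the scene stay as the last step left them, time stands still between calls to the robot, and variables do not carry over. Pictures are saved under pics/ and viewed, and the job is handed in when it is done.

```bash
ls; mkdir -p pics; cat > h.py <<'E'
import numpy as np, cv2
from cell import ctrl
def px2w(cam,uv,depth,M=None):
    M=M or ctrl.camera_model(cam); K=M["K"];K=np.array(K);P=np.array(M["pose"])
    u,v=uv; d=depth
    c=np.array([(u-K[0,2])/K[0,0]*d,(v-K[1,2])/K[1,1]*d,d,1]); return (P@c)[:3]
def ray_z(cam,uv,z):
    M=ctrl.camera_model(cam);P=np.array(M["pose"]);o=P[:3,3];p=px2w(cam,uv,1.0,M);r=p-o
    return o+r*(z-o[2])/r[2]
def w2px(cam,p):
    M=ctrl.camera_model(cam);c=np.linalg.inv(np.array(M["pose"]))@np.append(p,1);q=np.array(M["K"])@c[:3];return q[:2]/q[2]
E
python3 - <<'E'
from h import *
s=ctrl.observe();print({k:np.round(v,3).tolist() for k,v in s.items()})
for c in ("scene","side","wrist"):
    im,d=ctrl.read_camera(c);cv2.imwrite(f"pics/{c}0.png",im[:,:,::-1]);np.save(f"{c}_d.npy",d)
    print(c,np.round(ctrl.camera_model(c)["pose"],3).tolist())
    for q in ("machine","door_hinge","hook_arm","gap","door_face","flux_jar","heat_sink","spool","driver"):
        try:
            for r in ctrl.spot_point(q,c)[:1]: 
                u,v=r["uv"];print(q,round(r["p"],2),np.round(r["uv"],1),np.round(ray_z(c,(u,v),.19),3))
        except Exception as e: print(q,e)
E
```

```text
pics
{'clock': 0.0, 'joint_pos': [1.274, 0.116, 1.442, 0.0, 1.584, -0.038], 'joint_velocities': [-0.001, 0.0, 0.002, 0.002, -0.001, 0.002], 'joint_torque': [-0.003, -73.198, -63.25, -0.0, 0.006, 0.0], 'tool_pos': [0.173, 0.652, 0.239], 'tcp_rot': [-3.142, 0.001, 1.312], 'contact_force': [0.785, 0.551, 0.333], 'moment': [0.006, -0.037, 0.033], 'opening': 0.086}
scene [[-0.848, 0.367, -0.383, 0.942], [0.53, 0.59, -0.609, 0.561], [0.003, -0.719, -0.695, 0.899], [0.0, 0.0, 0.0, 1.0]]
machine 0.39 [241.7 190.8] [ 0.674 -0.199  0.19 ]
door_hinge 0.59 [368.7 231.6] [0.491 0.076 0.19 ]
hook_arm 0.57 [300.5 278.8] [0.687 0.106 0.19 ]
gap 0.69 [300.2 267.1] [0.672 0.08  0.19 ]
door_face 0.74 [298.5 263.5] [0.67 0.07 0.19]
flux_jar 0.8 [430.4 304.6] [0.506 0.29  0.19 ]
heat_sink 0.86 [365.5 348.6] [0.666 0.297 0.19 ]
spool 0.9 [240.2 188.9] [ 0.674 -0.207  0.19 ]
driver 0.49 [280.4 165.1] [ 0.544 -0.237  0.19 ]
side [[0.999, -0.021, 0.041, 0.511], [-0.046, -0.547, 0.836, -1.088], [0.005, -0.837, -0.548, 0.785], [0.0, 0.0, 0.0, 1.0]]
door_hinge 0.62 [299.1 149.6] [0.496 0.06  0.19 ]
hook_arm 0.38 [361.2 153.2] [0.658 0.034 0.19 ]
gap 0.64 [365.  147.5] [0.672 0.066 0.19 ]
door_face 0.65 [366.8 150.2] [0.675 0.05  0.19 ]
flux_jar 0.7 [301.7 115.9] [0.504 0.279 0.19 ]
heat_sink 0.56 [350.6 116.3] [0.651 0.271 0.19 ]
spool 0.9 [352.6 341.3] [ 0.579 -0.582  0.19 ]
driver 0.9 [265.3 361.4] [ 0.446 -0.614  0.19 ]
wrist [[0.257, 0.928, 0.269, 0.104], [0.967, -0.246, -0.072, 0.672], [-0.001, 0.279, -0.96, 0.373], [0.0, 0.0, 0.0, 1.0]]
```

View pics/scene0.png

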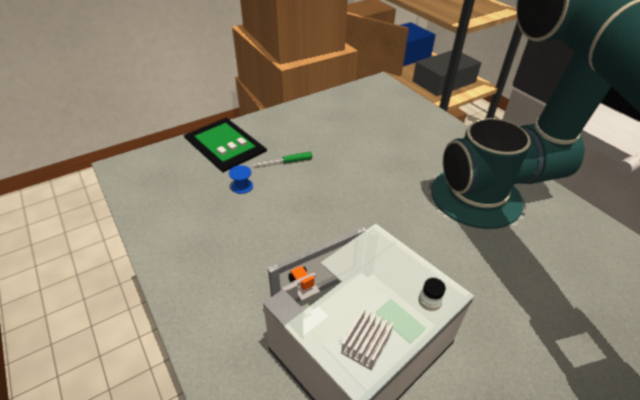

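View pics/side0.png

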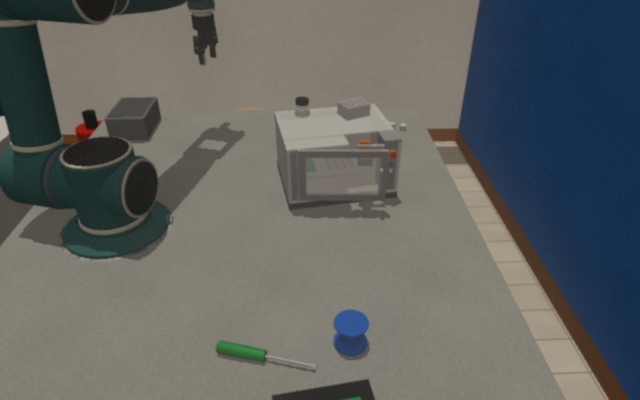

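View pics/wrist0.png

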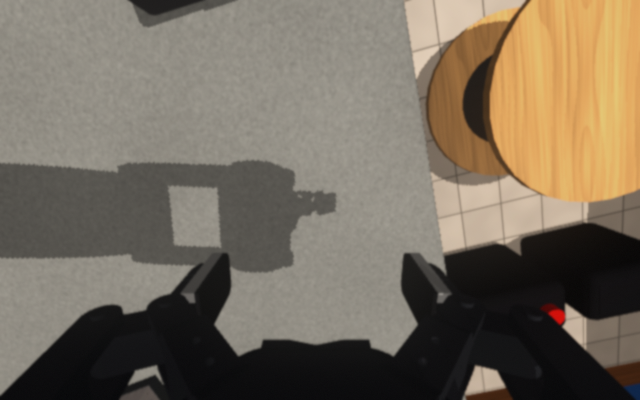

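```bash
python3 - <<'E'
from h import *
im=cv2.imread("pics/scene0.png")
cv2.imwrite("pics/z1.png",cv2.resize(im[210:400,250:490],None,fx=3.3,fy=3.1,interpolation=cv2.INTER_CUBIC))
im=cv2.imread("pics/side0.png")
cv2.imwrite("pics/z2.png",cv2.resize(im[85:215,260:420],None,fx=4.5,fy=4.5,interpolation=cv2.INTER_CUBIC))
E
```

```text
(no output)
```

View pics/z1.png

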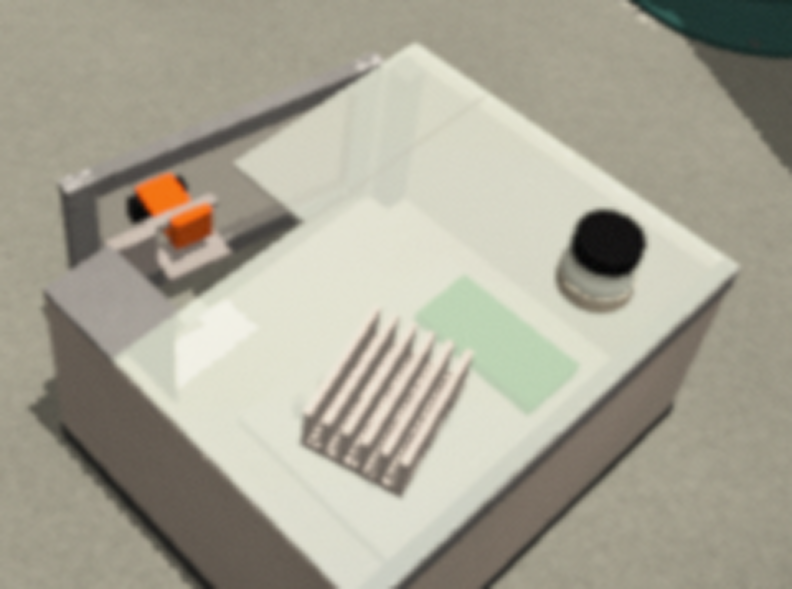

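View pics/z2.png

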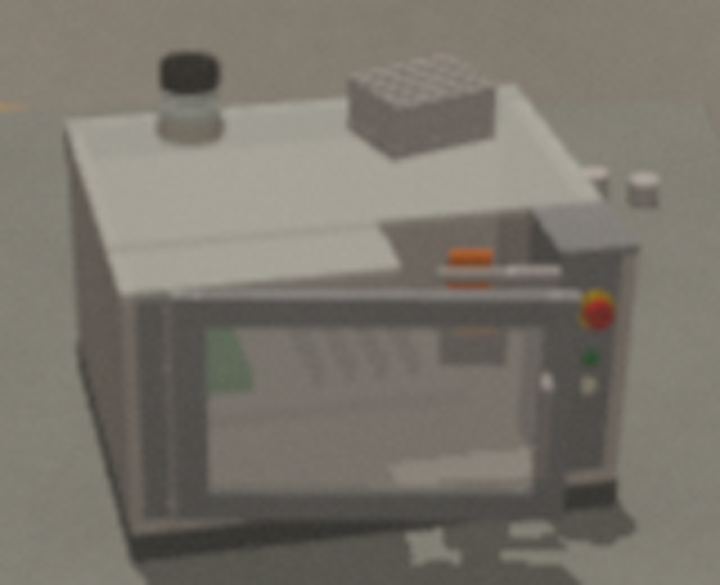

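```bash
python3 - <<'E'
from h import *
d=np.load("scene_d.npy"); ds=np.load("side_d.npy")
for n,(u,v) in dict(FL=(415,45),FR=(48,290),RL=(738,268),doorH=(375,62),doorF=(75,185)).items():
    uv=(250+u/3.3,210+v/3.1); print(n,np.round(ray_z("scene",uv,.19),4))
for n,(u,v) in dict(FL=(125,292),FR=(636,247),RL=(66,121),doorH=(170,293),doorF=(585,295)).items():
    uv=(260+u/4.5,85+v/4.5); print("side",n,np.round(ray_z("side",uv,.19),4))
for n,(u,v) in dict(arm=(165,195),barb=(190,228),keeper=(150,225),door=(200,135)).items():
    u,v=(250+u/3.3,210+v/3.1); dd=d[int(v),int(u)];print(n,dd,np.round(px2w("scene",(u,v),dd),4))
E
```

```text
FL [0.4641 0.0665 0.19  ]
FR [0.7753 0.1195 0.19  ]
RL [0.4212 0.321  0.19  ]
doorH [0.4977 0.0656 0.19  ]
doorF [0.7236 0.056  0.19  ]
side FL [0.4666 0.0595 0.19  ]
side FR [0.7763 0.1072 0.19  ]
side RL [0.4216 0.3125 0.19  ]
side doorH [0.4929 0.0573 0.19  ]
side doorF [0.7354 0.0458 0.19  ]
arm 0.9081757 [0.6711 0.0767 0.1657]
barb 0.8735072 [0.6763 0.1161 0.1781]
keeper 0.87330997 [0.6966 0.102  0.1796]
door 0.9155291 [0.6346 0.0604 0.1895]
```

```bash
python3 -m inch '{"linear":[[0,0,-10],[0,0,-10],[0,0,-10],[0,0,-10],[0,0,-10],[0,0,-10],[0,0,-10],[0,0,-10],[0,0,-10],[0,0,0]],"roll":[0.149,0.149,0.149,0.149,0.149,0.149,0.149,0.149,0.149,0]}' -1 20
```

```text
clock: 2.5
tool_pos: [0.1728, 0.6527, 0.3308]
tcp_rot: [-3.14, -0.001, -0.032]
contact_force: [0.6, -0.6, 0.6]
opening: -0.0002
```

```bash
for i in 1; do python3 -m inch '{"linear":[[26,28,0],[26,28,0],[26,28,0],[26,28,0],[26,28,0],[26,28,0],[26,28,0],[26,28,0],[26,28,0],[26,28,0]],"roll":[0,0,0,0,0,0,0,0,0,0]}'; done
python3 -m inch '{"linear":[[26,28,0],[26,28,0],[26,28,0],[26,28,0],[26,28,0],[26,28,0],[26,28,0],[26,28,0],[26,28,0],[26,28,0]],"roll":[0,0,0,0,0,0,0,0,0,0]}'
python3 - <<'E'
from h import *
s=ctrl.observe();print(s["tool_pos"],s["tcp_rot"],s["joint_pos"])
im,d=ctrl.read_camera("wrist");cv2.imwrite("pics/w1.png",im[:,:,::-1]);np.save("w1_d.npy",d)
for q in ("door_hinge","hook_arm","gap","door_face"):
    for r in ctrl.spot_point(q,"wrist")[:1]:
        z=.166 if q=="hook_arm" else .19
        print(q,round(r["p"],2),np.round(r["uv"],1),np.round(ray_z("wrist",r["uv"],z),4))
E
```

```text
clock: 3.5
tool_pos: [0.4253, 0.3637, 0.3288]
tcp_rot: [3.142, 0.0, -0.023]
contact_force: [-0.2, 0.6, -0.2]
opening: 0.0003
clock: 4.5
tool_pos: [0.6771, 0.0763, 0.3286]
tcp_rot: [3.142, 0.0, -0.024]
contact_force: [0.1, 0.7, 0.6]
opening: 0.0002
[0.6771148  0.07629668 0.3286072 ] [ 3.14156219e+00  4.55958051e-04 -2.36644937e-02] [7.47681113e-02 1.21349375e-01 1.29276827e+00 1.46726058e-05
 1.72793175e+00 9.84348908e-02]
door_hinge 0.72 [130.7 210.8] [0.4956 0.0663 0.19  ]
hook_arm 0.69 [314.  190.5] [0.6749 0.0778 0.166 ]
door_face 0.96 [310.  214.3] [0.6697 0.061  0.19  ]
```

View pics/w1.png

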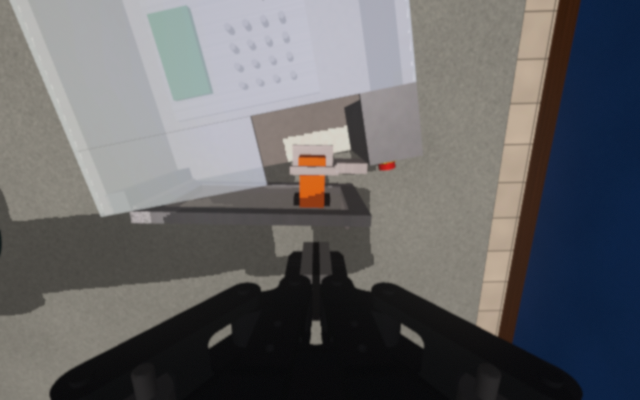

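```bash
python3 - <<'E'
from h import *
d=np.load("w1_d.npy")
for u in (312,345):
  for v in range(140,222,3):
    print(u,v,np.round(px2w("wrist",(u,v),d[v,u]),3),end=";  ")
  print()
im=cv2.imread("pics/w1.png");cv2.imwrite("pics/w1z.png",cv2.resize(im[130:290,230:430],None,fx=4,fy=3.7,interpolation=cv2.INTER_CUBIC))
E
```

```text
312 140 [0.671 0.123 0.029];  312 143 [0.671 0.119 0.03 ];  312 146 [0.673 0.124 0.145];  312 149 [0.673 0.12  0.144];  312 152 [0.673 0.117 0.144];  312 155 [0.673 0.116 0.166];  312 158 [0.673 0.116 0.187];  312 161 [0.673 0.113 0.187];  312 164 [0.673 0.111 0.189];  312 167 [0.673 0.106 0.18 ];  312 170 [0.673 0.103 0.179];  312 173 [0.673 0.1   0.18 ];  312 176 [0.672 0.095 0.166];  312 179 [0.672 0.091 0.164];  312 182 [0.672 0.089 0.166];  312 185 [0.672 0.085 0.166];  312 188 [0.672 0.082 0.166];  312 191 [0.672 0.079 0.167];  312 194 [0.672 0.075 0.165];  312 197 [0.672 0.072 0.165];  312 200 [0.672 0.069 0.164];  312 203 [0.671 0.066 0.165];  312 206 [0.671 0.062 0.166];  312 209 [0.671 0.061 0.171];  312 212 [0.672 0.061 0.182];  312 215 [0.672 0.06  0.19 ];  312 218 [0.672 0.057 0.189];  312 221 [0.671 0.054 0.191];  
345 140 [0.72  0.122 0.029];  345 143 [0.72  0.117 0.031];  345 146 [0.72  0.113 0.029];  345 149 [0.72  0.109 0.029];  345 152 [ 0.723  0.101 -0.001];  345 155 [ 0.723  0.096 -0.   ];  345 158 [0.723 0.092 0.   ];  345 161 [0.707 0.109 0.163];  345 164 [0.705 0.108 0.18 ];  345 167 [0.705 0.105 0.179];  345 170 [0.705 0.103 0.18 ];  345 173 [0.705 0.1   0.18 ];  345 176 [ 0.723  0.063 -0.   ];  345 179 [ 0.723  0.058 -0.   ];  345 182 [ 0.723  0.053 -0.   ];  345 185 [0.718 0.058 0.047];  345 188 [0.716 0.058 0.066];  345 191 [0.714 0.059 0.085];  345 194 [0.713 0.059 0.102];  345 197 [0.711 0.059 0.117];  345 200 [0.71  0.058 0.128];  345 203 [0.709 0.057 0.137];  345 206 [0.708 0.057 0.151];  345 209 [0.707 0.057 0.163];  345 212 [0.705 0.059 0.18 ];  345 215 [0.704 0.059 0.19 ];  345 218 [0.704 0.056 0.188];  345 221 [0.704 0.053 0.19 ];
```

View pics/w1z.png

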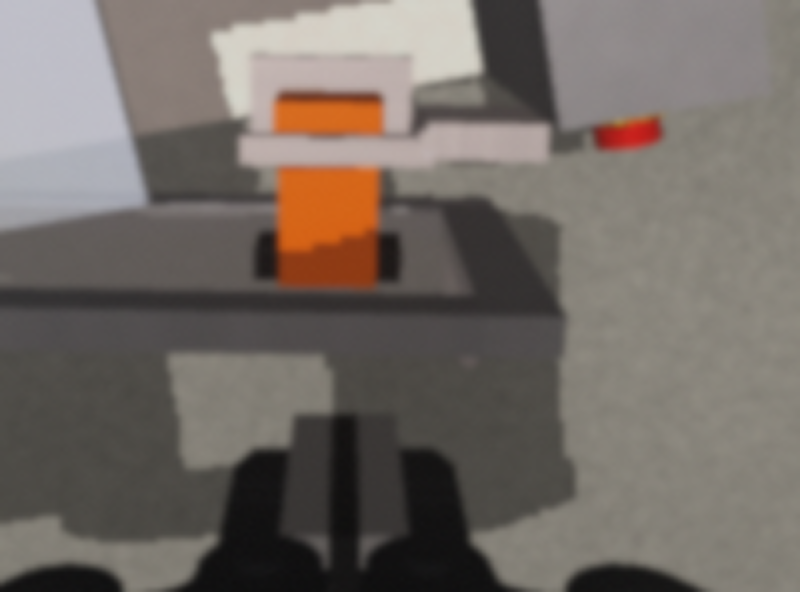

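```bash
python3 -c "
from cell import ctrl;print(ctrl.tip_extent)"
python3 -m inch '{"linear":[[-3.5,-1.5,25],[0,0,25],[0,0,20],[0,0,15],[0,0,10],[0,0,5],[0,0,0]],"roll":[0,0,0,0,0,0,0]}'
```

```text
0.008
clock: 5.45
tool_pos: [0.6728, 0.0795, 0.2293]
tcp_rot: [3.142, 0.0, -0.028]
contact_force: [0.9, 0.3, 0.0]
opening: -0.0002
```

```bash
python3 - <<'E'
from h import *
im,d=ctrl.read_camera("wrist");cv2.imwrite("pics/w2.png",im[:,:,::-1])
s=ctrl.observe();print(s["tool_pos"],s["contact_force"])
E
```

```text
[0.67295267 0.07940703 0.22992905] [-0.30683672 -0.81392234  0.98143223]
```

View pics/w2.png

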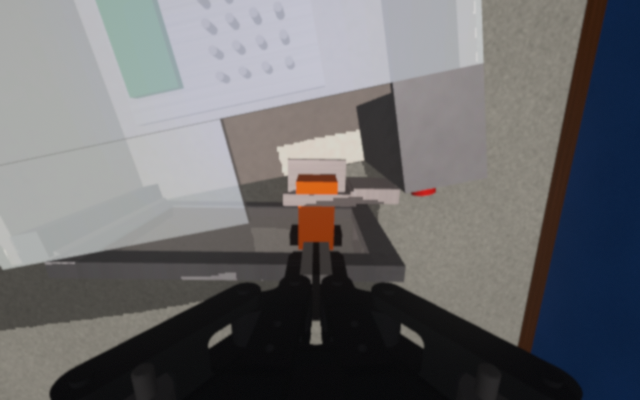

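The fingers (tips at about (317,245)) are lined up with the hook (317,225), with the keeper bar at row 198. I'll lower them into the gap.

```bash
python3 -m inch '{"linear":[[0,0.5,10],[0,0.5,10],[0,0,10],[0,0,8],[0,0,5],[0,0,3],[0,0,0]],"roll":[0,0,0,0,0,0,0]}'
```

```text
clock: 6.2
tool_pos: [0.6728, 0.0783, 0.1829]
tcp_rot: [3.142, 0.0, -0.029]
contact_force: [0.2, -0.3, -0.2]
opening: 0.0001
```

Tip is at 0.175 m. I'll press slowly from here.

```bash
python3 -m inch '{"linear":[[0,0,2],[0,0,2],[0,0,2],[0,0,2],[0,0,1],[0,0,0]],"roll":[0,0,0,0,0,0]}'
python3 -m inch '{"linear":[[0,0,1],[0,0,1],[0,0,1],[0,0,0]],"roll":[0,0,0,0]}'
```

```text
clock: 6.8
tool_pos: [0.6728, 0.0783, 0.1742]
tcp_rot: [3.142, 0.0, -0.029]
contact_force: [0.3, -0.2, -1.0]
opening: -0.0002
clock: 7.2
tool_pos: [0.6729, 0.0783, 0.1714]
tcp_rot: [-3.142, -0.0, -0.029]
contact_force: [0.1, 0.0, 3.0]
opening: 0.0
```

```bash
python3 -m inch '{"linear":[[0,0,1],[0,0,1],[0,0,1],[0,0,1],[0,0,0]],"roll":[0,0,0,0,0]}'
python3 -m inch '{"linear":[[0,0,1],[0,0,1],[0,0,1],[0,0,1],[0,0,0]],"roll":[0,0,0,0,0]}'
python3 -m inch '{"linear":[[0,0,1],[0,0,1],[0,0,1],[0,0,0]],"roll":[0,0,0,0]}'
```

```text
clock: 7.7
tool_pos: [0.6729, 0.0783, 0.1672]
tcp_rot: [-3.142, -0.0, -0.029]
contact_force: [0.7, -0.1, 4.3]
opening: -0.0
clock: 8.2
tool_pos: [0.6729, 0.0783, 0.1632]
tcp_rot: [-3.142, -0.0, -0.029]
contact_force: [0.2, -0.1, 5.2]
opening: 0.0
clock: 8.6
tool_pos: [0.6729, 0.0783, 0.1604]
tcp_rot: [-3.142, -0.0, -0.029]
contact_force: [0.3, -0.5, 6.2]
opening: 0.0002
```

```bash
python3 -m inch '{"linear":[[0,0,0.5],[0,0,0.5],[0,0,0.5],[0,0,0.5],[0,0,0]],"roll":[0,0,0,0,0]}'
python3 -m inch '{"linear":[[0,0,0.5],[0,0,0.5],[0,0,0.5],[0,0,0]],"roll":[0,0,0,0]}'
```

```text
clock: 9.1
tool_pos: [0.6729, 0.0783, 0.1586]
tcp_rot: [-3.142, -0.0, -0.029]
contact_force: [-0.5, 0.3, 6.3]
opening: -0.0001
clock: 9.5
tool_pos: [0.6729, 0.0783, 0.1583]
tcp_rot: [-3.142, -0.001, -0.029]
contact_force: [-6.3, -0.4, 15.9]
opening: -0.0001
```

```bash
python3 -m inch '{"linear":[[0,0,-0.7],[0,0,0]],"roll":[0,0]}'
python3 - <<'E'
from h import *
for c in ("wrist","side"):
    im,d=ctrl.read_camera(c);cv2.imwrite(f"pics/{c}3.png",cv2.resize(im[:,:,::-1] if c=="wrist" else im[85:215,260:420,::-1],None,fx=1.2 if c=="wrist" else 4,fy=1.2 if c=="wrist" else 4,interpolation=cv2.INTER_CUBIC))
E
```

```text
clock: 9.7
tool_pos: [0.6729, 0.0783, 0.1584]
tcp_rot: [-3.142, -0.001, -0.029]
contact_force: [-3.2, -0.6, 9.9]
opening: 0.0
```

View pics/wrist3.png

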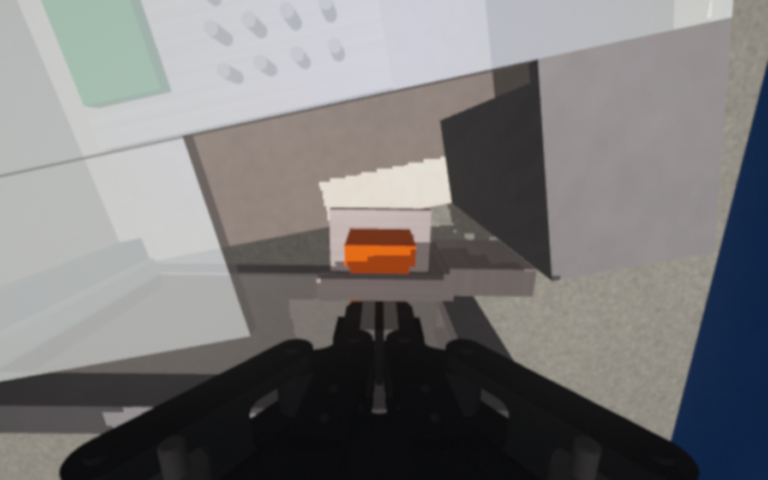

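Hook seated: the barb (456,250 in the picture) sits below the bar. The force is about 10 N. Next I'll draw the door.

```bash
python3 -m inch '{"linear":[[0,2,0],[0,2,0],[0,2,0],[0,2,0],[0,2,0],[0,0,0]],"roll":[0,0,0,0,0,0]}'
```

```text
clock: 10.4
tool_pos: [0.673, 0.0683, 0.1584]
tcp_rot: [-3.141, -0.002, -0.029]
contact_force: [1.5, 0.6, 9.0]
opening: -0.0
```

```bash
python3 -m inch '{"linear":[[0,2,0],[0,2,0],[0,2,0],[0,0,0]],"roll":[0.011,0.011,0.011,0]}'
```

```text
clock: 10.8
tool_pos: [0.673, 0.0622, 0.1584]
tcp_rot: [-3.141, -0.002, -0.063]
contact_force: [3.5, -0.8, 7.7]
opening: 0.0001
```

```bash
python3 -m inch '{"linear":[[0.2,2.5,0.3],[0.2,2.5,0],[0.2,2.5,0],[0.2,2.5,0],[0,0,0]],"roll":[0.014,0.014,0.014,0.014,0]}'
python3 - <<'E'
from h import *
for c in ("wrist","scene"):
    im,d=ctrl.read_camera(c);np.save(c+"4.npy",d);cv2.imwrite(f"pics/{c}4.png",im[:,:,::-1] if c=="wrist" else cv2.resize(im[210:400,250:490,::-1],None,fx=3.3,fy=3.1,interpolation=cv2.INTER_CUBIC))
E
```

```text
clock: 11.3
tool_pos: [0.6725, 0.052, 0.1576]
tcp_rot: [-3.142, -0.001, -0.119]
contact_force: [0.3, -0.3, 6.3]
opening: -0.0001
```

View pics/wrist4.png

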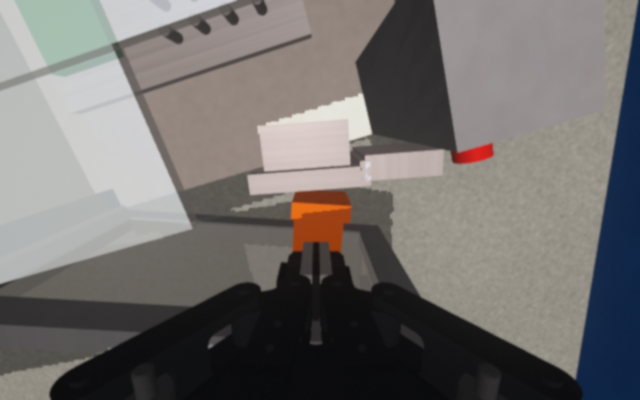

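View pics/scene4.png

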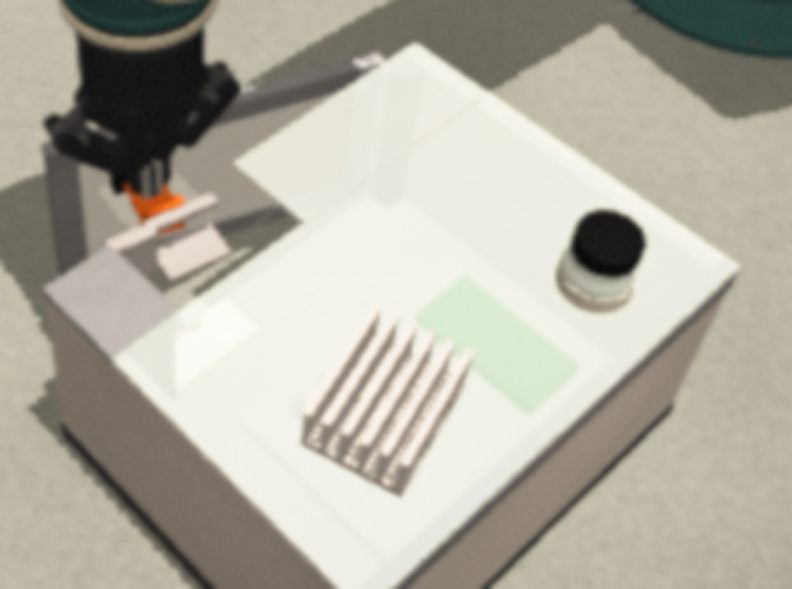

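The barb (320,207) is now in front of the keeper bar (row 180), and the door follows the finger. I'll keep drawing past the catch.

```bash
python3 -m inch '{"linear":[[0.2,3.5,0],[0.2,3.5,0],[0.2,3.5,0],[0.2,3.5,0],[0.2,3.5,0],[0,3.5,0],[0,0,0]],"roll":[0.02,0.02,0.02,0.02,0.02,0.02,0]}'
```

```text
clock: 12.1
tool_pos: [0.6697, 0.0311, 0.1576]
tcp_rot: [-3.142, -0.0, -0.239]
contact_force: [-0.7, 0.2, 7.4]
opening: -0.0003
```

```bash
python3 -m inch '{"linear":[[0,0,-3],[0,0,-3],[0,0,-3],[0,0,-3],[0,0,-3],[0,0,-3],[0,0,-3],[0,0,-1]],"roll":[0,0,0,0,0,0,0,0]}'
python3 - <<'E'
from h import *
for c in ("wrist","scene"):
    im,d=ctrl.read_camera(c);cv2.imwrite(f"pics/{c}5.png",im[:,:,::-1] if c=="wrist" else cv2.resize(im[210:400,250:490,::-1],None,fx=3.3,fy=3.1,interpolation=cv2.INTER_CUBIC))
E
```

```text
clock: 12.9
tool_pos: [0.6696, 0.0314, 0.1792]
tcp_rot: [3.142, 0.0, -0.238]
contact_force: [0.4, 0.4, 0.3]
opening: 0.0002
```

View pics/wrist5.png

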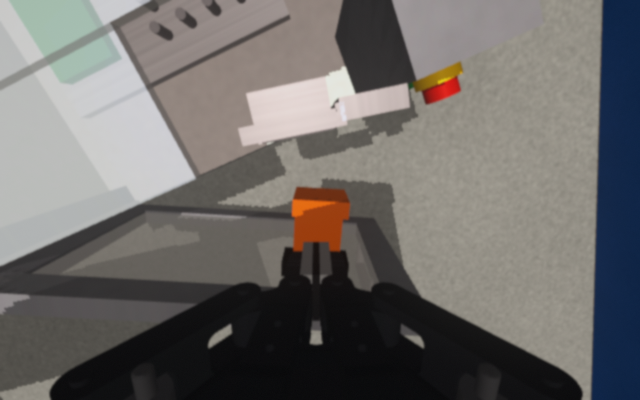

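View pics/scene5.png

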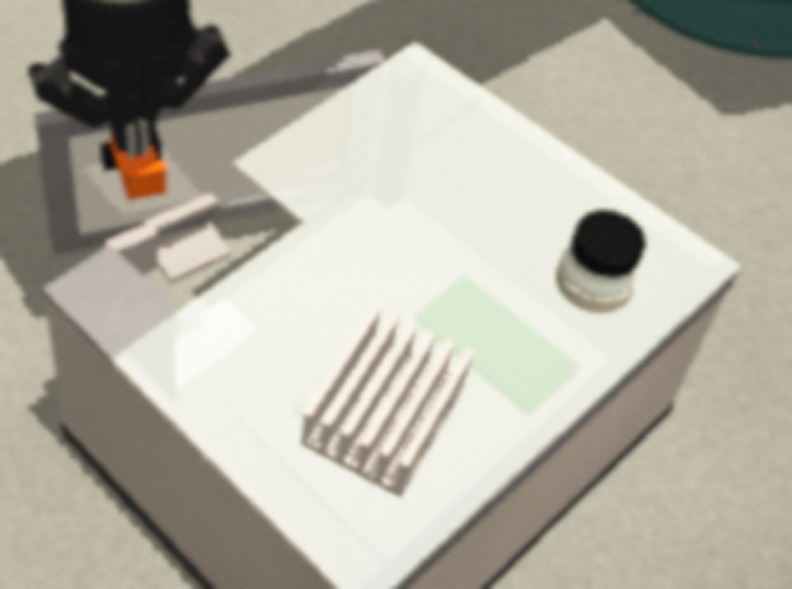

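```bash
python3 -m inch '{"linear":[[0.3,5,0],[0.3,8,0],[0.3,10.7,0],[0.3,10.7,0],[0.3,10.7,0],[0.3,10.7,0],[0.3,10.7,0],[0.3,8,0],[0,5,0],[0,0,0]],"roll":[0.028,0.045,0.06,0.06,0.06,0.06,0.06,0.045,0.028,0]}'
python3 - <<'E'
from h import *
im,d=ctrl.read_camera("wrist");cv2.imwrite(f"pics/w6.png",im[:,:,::-1])
E
```

```text
clock: 14.0
tool_pos: [0.6384, -0.0416, 0.1792]
tcp_rot: [3.141, -0.0, -0.686]
contact_force: [0.2, -0.2, 0.1]
opening: 0.0003
```

View pics/w6.png

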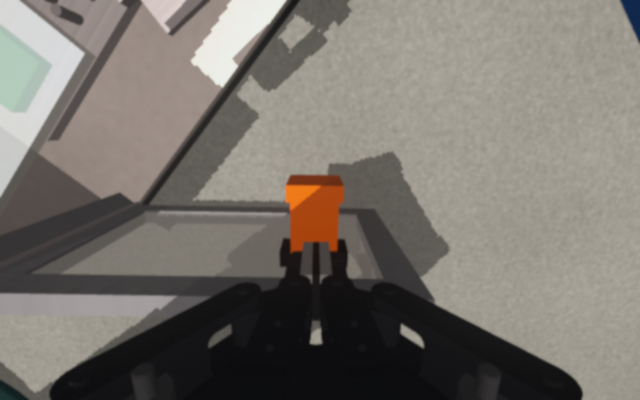

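The door swings along with the finger, its face along row ~285. I'll continue.

```bash
python3 -m inch '{"linear":[[0.3,5,0],[0.3,8,0],[0.3,10.7,0],[0.3,10.7,0],[0.3,10.7,0],[0.3,10.7,0],[0.3,10.7,0],[0.3,10.7,0],[0.3,10.7,0],[0.3,8,0]],"roll":[0.028,0.045,0.06,0.06,0.06,0.06,0.06,0.06,0.06,0.045]}'
python3 -m inch '{"linear":[[0.3,8,0],[0.3,5,0],[0,3,0],[0,2,0],[0,0,0]],"roll":[0.045,0.028,0.017,0.011,0]}'
python3 - <<'E'
from h import *
for c in ("wrist","scene"):
    im,d=ctrl.read_camera(c);cv2.imwrite(f"pics/{c}7.png",im[:,:,::-1])
    for r in ctrl.spot_point("door_face",c)[:1]:
        p=ray_z(c,r["uv"],.19);print(r["p"],p,"angle",.169-np.arctan2(p[1]-.0663,p[0]-.4956))
E
```

```text
clock: 15.05
tool_pos: [0.5644, -0.1007, 0.1792]
tcp_rot: [-3.142, -0.0, -1.225]
contact_force: [0.8, 0.6, -0.2]
opening: 0.0001
clock: 15.55
tool_pos: [0.5479, -0.1065, 0.1792]
tcp_rot: [-3.142, -0.0, -1.323]
contact_force: [0.3, 0.3, -0.4]
opening: 0.0
0.91 [ 0.53679815 -0.09463672  0.19      ] angle 1.4891882270034642
```

View pics/scene7.png

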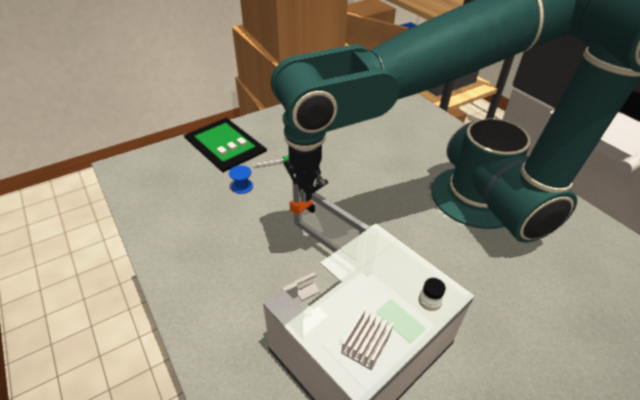

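View pics/wrist7.png

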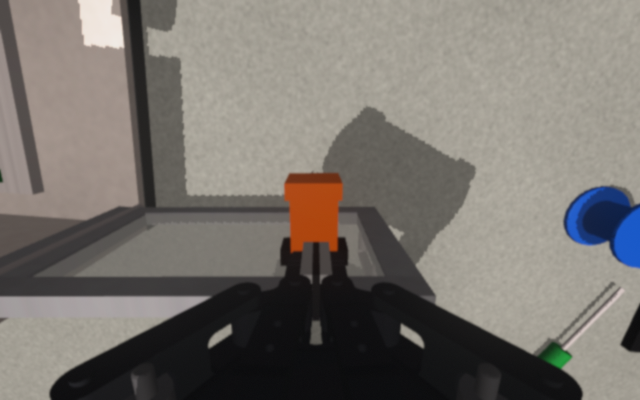

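The door stands at about 1.48 rad. I'll back off the face a few mm and lift straight out.

```bash
python3 -m inch '{"linear":[[0,-3,0],[0,-3,0],[0,0,-5],[0,0,-10],[0,0,-25],[0,0,-30],[0,0,-40],[0,0,-30],[0,0,-10],[0,0,0]],"roll":[0,0,0,0,0,0,0,0,0,0]}'
python3 - <<'E'
from h import *
for k in (1,2):
  for c in ("wrist","scene","side"):
    im,d=ctrl.read_camera(c);cv2.imwrite(f"pics/{c}8.png",im[:,:,::-1])
    for q in ("door_face","hook_arm"):
      for r in ctrl.spot_point(q,c)[:1]:
        p=ray_z(c,r["uv"],.19 if q=="door_face" else .166);print(c,q,round(r["p"],2),p.round(4),"angle",.169-np.arctan2(p[1]-.0663,p[0]-.4956)+(.105 if q=="hook_arm" else 0))
s=ctrl.observe();print(s["clock"],s["tool_pos"],s["contact_force"])
E
```

```text
clock: 16.75
tool_pos: [0.554, -0.1051, 0.3311]
tcp_rot: [-3.139, -0.001, -1.323]
contact_force: [0.5, -0.5, 0.3]
opening: 0.0002
wrist hook_arm 0.85 [ 0.5514 -0.1015  0.166 ] angle 1.523631222099884
scene door_face 0.57 [ 0.5397 -0.0922  0.19  ] angle 1.468320686354655
scene hook_arm 0.8 [ 0.5509 -0.0921  0.166 ] angle 1.5092217738780924
side door_face 0.73 [ 0.5453 -0.1206  0.19  ] angle 1.4800797157885917
side hook_arm 0.52 [ 0.5516 -0.1081  0.166 ] angle 1.5340591751555532
wrist door_face 0.86 [ 0.5364 -0.1065  0.19  ] angle 1.5080689024782215
wrist hook_arm 0.92 [ 0.5546 -0.1058  0.166 ] angle 1.5142139594173492
scene door_face 0.71 [0.4907 0.0714 0.19  ] angle -2.1690761810706336
scene hook_arm 0.59 [ 0.5494 -0.0921  0.166 ] angle 1.5171301982502923
side hook_arm 0.5 [ 0.551  -0.0946  0.166 ] angle 1.5133981761756488
17.65 [ 0.55374025 -0.10508044  0.32920967] [-0.99109347 -0.7931818  -0.11831104]
```

View pics/wrist8.png

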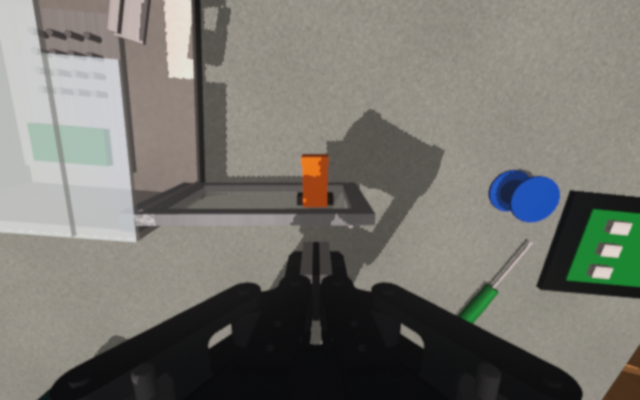

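View pics/side8.png

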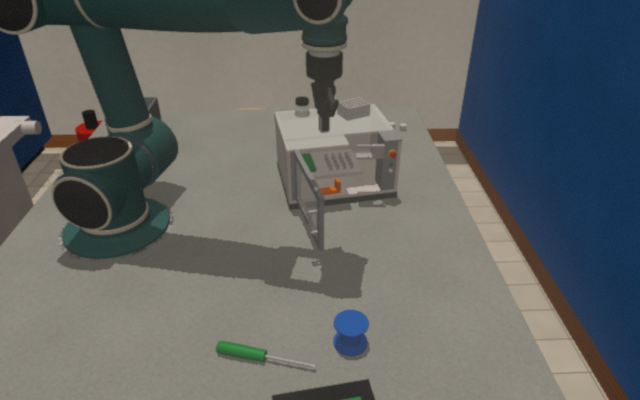

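The door stands open at about 1.5 rad with the gripper well clear above it, and the bystanders have not moved. I'll hand in now.

```bash
python3 -c "
from cell import ctrl;print(ctrl.sign_off())"
```

```text
the job is handed in; nothing more can be done
None
```

The door is past its catch and standing open at about 1.5 rad. I handed the job in at about 17.7 s of the 54 s allowed, and no verdict came back.

- **Hook:** With the gripper shut, I lowered the fingers into the gap and pressed the hook down about 15 mm until it met its ledge. The highest force I read was 15.9 N upward with 6.3 N sideways, about 17 N in all. I then eased off to about 10 N.
- **Door:** I drew it past the catch with the hook held down, and pictures showed the barb clear of the keeper. I let the hook rise, swung the door open slowly along its arc, backed off 6 mm and lifted out.
- **Last checks:** Two looks from three cameras put the door at 1.47 to 1.53 rad. One scene-camera reading disagreed: it placed the door-face point at the hinge, so I discarded it as a false detection. The tool force was at noise level, with the fingertips about 13 cm above the door. The jar, heat sink, spool and screwdriver looked unmoved in the pictures; I did not measure them. I also did not measure the door's speed; the fastest commanded swing was 0.6 rad/s.

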